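Start the dish warmer, set the nested lids on and hold the outer one off

TASK

Start the baby-dish warmer by pressing its keys one at a time: white, then yellow, then green. Then carry the nested pair of lids together from the upper acrylic tray (the wooden knob lifts both, the red collar only the outer one), lower them gently onto the blue dish until the inner lid is fully seated, and let go; now lift off the red outer lid alone, leaving the inner lid seated on the dish, and finish while still holding the red lid level in the air, higher than the top of the wooden knob. Leave the bottle, the beech block and the rattle where they are.

Things in the scene. Friction and masses are not known exactly. Their poses are not given: they have to be found in the camera images.
- warmer: Fixed white dish warmer 260 (x) x 190 (y) mm, origin at the centre of its underside. Front part (-x): 20 mm high panel with three round keys in a row along y, 55 mm apart, at x = -90 mm; which colour is where varies. Behind, a grey heater pod (156 mm across, 33 mm high) carries the fixed blue ceramic dish centred at x = +50 mm
- dish_rim (a point): centre of the mouth of the blue ceramic dish, at rim height, 90 mm above the nightstand; dish 110 mm outside, 102 mm inside diameter, 49 mm deep inside, open; z is up. The inner lid is seated when its origin is 12 mm below this point and on the dish's axis
- key_white_top (a point): centre of the top face of the white round key (28 mm across, free top 42 mm above the nightstand, standing 10 mm proud of a black round housing 44 mm across). Presses straight down; z is up
- key_yellow_top (a point): centre of the top face of the yellow round key (28 mm across, free top 42 mm above the nightstand, standing 10 mm proud of a black round housing 44 mm across). Presses straight down; z is up
- key_green_top (a point): centre of the top face of the green round key (28 mm across, free top 42 mm above the nightstand, standing 10 mm proud of a black round housing 44 mm across). Presses straight down; z is up
- key_white (a joint): travel of the white key in m: 0 = up, 0.006 = fully down; spring needs about 1.5 N to start and 5 N to bottom out, springs back when released
- key_yellow (a joint): travel of the yellow key in m: 0 = up, 0.006 = fully down; spring needs about 1.5 N to start and 5 N to bottom out, springs back when released
- key_green (a joint): travel of the green key in m: 0 = up, 0.006 = fully down; spring needs about 1.5 N to start and 5 N to bottom out, springs back when released
- inner_lid: Loose inner lid, 130-210 g. From below: white plug 92 mm across (z 0 to 12 mm, goes into the dish), white flange 114 mm across (z 12 to 17, rests on the dish rim), upright round beech knob 26 mm across (z 17 to 77), whose top 30 mm show above the outer lid's collar; lifted by it, it carries the outer lid along. Origin: centre of the plug's underside, z up. Starts on the upper tray's floor
- outer_lid: Loose red outer lid, 95-160 g, lying freely on the inner lid's flange, origin 17 mm above the inner's: plate 128 mm across (z 0 to 4 mm), skirt below (z -5 to 0), and in the middle an upright round collar tube, outside 48, inside 40 mm across (z 4 to 30); the knob passes freely through it. Origin: centre of the plate's underside, z up. Gripped by the collar it comes straight up, clear after 65 mm
- trays: Fixed two-tier stack of clear acrylic trays, 190 (x) x 270 (y) mm, origin at the centre of the underside on the nightstand. The upper tray's floor lies 74 mm above the nightstand, its walls reach 90 mm. A comb lies in the lower tray. The lids stand in the upper tray at about y = -45 mm, the beech block at y = +95 mm
- block: Loose beech teething block 50 x 30 x 30 mm in the upper tray, origin at the centre of its underside; to be left alone
- bottle: Loose glass feeding bottle, 58 mm across, 150 mm tall, standing on the nightstand behind the warmer, origin at the centre of its underside; to be left alone
- rattle: Loose yellow plastic rattle lying on the nightstand behind the trays: a ring 60 mm across, 16 mm high, with a handle 100 mm long toward its -x; origin at the centre of the ring's underside; to be left alone
Mind the look-alikes: they are no part of the job. What is shaped like the outer_lid but pink or turquoise is not meant.

How it is judged (in metres and radians):
On the way, in this order (a step that is already met when the one before it is completed fails the run):
1. the white key is pressed down, the other two up (value of joint key_white above 0.004 m and value of joint each of key_yellow, key_green below 0.002 m), for 0.05 s.
2. the yellow key is pressed down, the other two up (value of joint key_yellow above 0.004 m and value of joint each of key_white, key_green below 0.002 m), for 0.05 s.
3. the green key is pressed down, the other two up (value of joint key_green above 0.004 m and value of joint each of key_white, key_yellow below 0.002 m), for 0.05 s.
4. both lids, nested, are seated on the dish and the inner lid is let go (z of inner_lid in the frame of dish_rim between -0.015 and -0.0095 m and horizontal distance between inner_lid and dish_rim below 0.008 m and angle between inner_lid's own z axis and vertical below 0.05 rad and z of outer_lid in the frame of inner_lid between 0.014 and 0.02 m and contact force between the fingers and inner_lid below 0.1 N and value of joint each of key_white, key_yellow, key_green below 0.002 m), for 0.2 s.
At the end, for the whole second after the job is handed in: Inner lid seated (origin 9.5-15 mm below the rim, 8 mm of centre, tilt < 0.05 rad), untouched; red lid held still by the fingers only, origin over 68 mm above the rim, tilt < 0.3 rad; keys up; block, bottle, rattle within 30 mm of their starts (z of inner_lid in the frame of dish_rim between -0.015 and -0.0095 m and horizontal distance between inner_lid and dish_rim below 0.008 m and angle between inner_lid's own z axis and vertical below 0.05 rad and contact force between each of the fingers, outer_lid and inner_lid below 0.1 N and z of outer_lid in the frame of dish_rim above 0.068 m and angle between outer_lid's own z axis and vertical below 0.3 rad and contact force between the fingers and outer_lid above 1 N and contact force between outer_lid and warmer below 0.1 N and contact force between outer_lid and trays below 0.1 N and contact force between outer_lid and block below 0.1 N and contact force between outer_lid and bottle below 0.1 N and linear speed of outer_lid below 0.03 m/s and linear speed of inner_lid below 0.02 m/s and value of joint each of key_white, key_yellow, key_green below 0.002 m and distance of each of block, bottle, rattle from where it was at the start of the episode below 0.03 m); the arm keeps its last pose, push and grip.
It fails at once if two keys down at the same time (value of joint each of key_white, key_yellow above 0.003 m or value of joint each of key_white, key_green above 0.003 m or value of joint each of key_yellow, key_green above 0.003 m).
It fails at once if the outer lid comes off the inner lid (more than 18 mm up) while the inner lid is not seated on the dish (z of outer_lid in the frame of inner_lid above 0.035 m and not (z of inner_lid in the frame of dish_rim between -0.017 and -0.007 m and horizontal distance between inner_lid and dish_rim below 0.01 m and angle between inner_lid's own z axis and vertical below 0.1 rad)).
It fails at once if the lids are dropped or slammed onto the dish (inner lid faster than 0.3 m/s within 25 mm above its seat) (horizontal distance between inner_lid and dish_rim below 0.06 m and z of inner_lid in the frame of dish_rim below 0.013 m and linear speed of inner_lid above 0.3 m/s).
It fails at once if block, bottle or rattle displaced by more than 30 mm, or the bottle tipped (distance of any of block, bottle, rattle from where it was at the start of the episode above 0.03 m or angle between bottle's own z axis and vertical above 0.3 rad).
It also fails if it takes over 66 s, if anything falls off the work surface, if the arm or the gripper's body presses on something with over 40 N, if the wrist force passes 120 N, or if a joint passes its speed limit or range.

ROBOT

A 6-joint arm with a two-finger parallel gripper is mounted at the origin on the work surface. World frame = base frame: x ahead of the robot, y to its left, z up, the work surface at z = 0. Lengths are in mm, angles in rad, forces in N, time in s.
With the tool pointing down it reaches from about 325 to 900 mm from the base axis. Payload 3.5 kg.
Tool frame: the origin (TCP) lies midway between the tips of the shut fingers; the grasp point (between the pads) lies 19 mm behind it; z points along the fingers, y is the line along which they close (so a half turn about z gives the same grasp; the last joint's range is limited). The gripper opens to 85 mm and grips with 20 to 120 N. Pads are 22 mm wide; open, the fingers measure 114 mm over their backs; the gripper's body (76 mm by 85 mm) begins 54 mm behind the grasp point. The pads swing forward as they close: fully open they stand 13 mm farther back than shut.
Start: joints at [-1.385, 0.276, -0.026, 1.268, 0, 1.467], TCP at [177.989, -599.117, 231.313] pointing down, gripper open.
Joint ranges: [-3.12, 3.12], [-0.85, 1.88], [-1.08, 1.24], [-1.95, 2.15], [-1.57, 1.53], [-3.14, 3.14]. Speed limits (rad/s): [2.57, 2.57, 3.14, 3.14, 3.14, 3.14].

INTERFACE

Orientations are given as [roll, pitch, yaw] about the fixed x, y, z axes, in that order (R = Rz(yaw) Ry(pitch) Rx(roll)).
In Python, from bench import arm gives the robot as it stands.
- The arm moves only by the tool servo_tool, never from a script. Its argument "increments" is one flat list of numbers, 7 for each row, row after row: the shift along the tool's x, y, z each as a share of 8 cm, from -1 to 1, then the turn, a rotation vector about the tool's x, y, z each as a share of 60 degrees, from -1 to 1, then the opening, from 0 (shut) to 1 (fully open). A call has 1 to 5 rows; each row is the pose to reach, as a shift and turn from the pose commanded when the call began, along the tool's axes at that moment; what a row does not reach only later rows make up. A row lasts 1/8 s, in which the tool goes at most 62.5 mm and 10.7 degrees, less where a joint would pass 70% of its speed; a pose out of reach is approached as far as the arm can. A call with a number of a shift or a turn outside -1 to 1 is refused whole. A call with a gripper value outside its range is refused whole. The fingers move at their own pace and stop on an object; "squeeze" is the grip in N (left out, the last holds). Time passes only in rows, so rows that repeat a pose let the fingers close. It gives the time, the measured TCP pose, the force, the opening and the grip force at its end, in the units of the state.
- arm.sense(): the state, without advancing time (a new reading comes with each control period).
- arm.capture(name): name is "scene" or "top" or "wrist"; returns the picture (420x560x3 uint8, blue, green, red); there is no depth.
- arm.calibration(name): a dict with "vfov" (degrees; the focal length in pixels is half the picture's height over the tangent of half this angle, whatever the lens; pixels are square), "cx", "cy" (the principal point, pixels), "origin" and "orientation" of the camera in the world; the wrist camera has in their place "T_tool_cam" (4x4, takes a point from camera to tool coordinates, whose origin is the TCP and whose axes are the flange's). Camera axes: x right, y up, looking along -z (the intrinsics and any distortion apply to the point x, -y, -z); pixel columns grow to the right and rows downward; lengths in mm; the calibration is good to about 2 mm. A picture is of the moment at which its call begins: read the wrist's pose just before it. calibration takes no time and is no camera call.
- arm.close_job(): hands the job in; it is judged then, once.
The state is a dict: "time_s": time; "joint_positions": joint angles; "dq": joint speeds; "effort": joint torques, N m; "eef_pos": TCP position; "eef_rot": TCP orientation; "wrist_force": force on the tool from outside, world axes, zero at the start; "wrist_torque": the same for the moment, N m; "gripper_width": finger opening in mm; "finger_force": force on a finger pad.
Only numpy, scipy, OpenCV 4.12 (cv2) and the standard library are available. Lean on these libraries where they do the work, as an engineer would, in place of code of your own. Each camera call takes 0.05 s, during which the arm holds its last target. There are 200 camera calls.

## Working session

There is one attempt and no reset: what is moved stays moved. The work goes in short steps, Python scripts to look and compute and a tool call to move; the robot and the scene stay as the last step left them, time stands still between calls to the robot, and variables do not carry over. Pictures are saved under pics/ and viewed, at most 10 in all, crops included, and the job is handed in when it is done.

Besides the shell and the picture viewer there is one more tool, called after "Request:" as a command line: name --argument value ..., lists and objects as JSON in quotes. servo_tool: Moves the arm, as the interface text tells. Its arguments: {"type":"object","properties":{"increments":{"type":"array","items":{"type":"number","minimum":-1,"maximum":1}},"squeeze":{"type":"number"}},"required":["increments"]}

```bash
mkdir -p pics; ls
python3 - <<'E'
from bench import arm
import cv2,numpy as np
for n in("scene","top"):
    cv2.imwrite(f"pics/{n}0.png",arm.capture(n)); print(n,arm.calibration(n))
print(arm.calibration("wrist")); s=arm.sense(); print(s)
a=cv2.imread("pics/scene0.png");b=cv2.imread("pics/top0.png")
E
```

```text
pics
scene {'vfov': 44.781716156557295, 'cx': 271.95594469876283, 'cy': 205.26973237471563, 'origin': array([1506.8452201 , -153.41265587,  696.83898032]), 'orientation': array([0.98680934, 0.00191621, 1.3439818 ])}
top {'vfov': 46.189663172239975, 'cx': 282.02432245844625, 'cy': 207.91325001630588, 'origin': array([ 439.07698579,   51.53285506, 1139.37481627]), 'orientation': array([ 0.12294753,  0.00816121, -1.54788898])}
{'vfov': 60.29659564249941, 'cx': 281.4924706434625, 'cy': 202.1387080163041, 'T_tool_cam': array([[-4.00129960e-04,  9.50196685e-01,  3.11650604e-01,
         7.92054379e+01],
       [ 9.99999841e-01,  5.04090720e-04, -2.53025129e-04,
         1.31618295e-02],
       [-3.97523816e-04,  3.11650454e-01, -9.50196736e-01,
        -1.42148582e+02],
       [ 0.00000000e+00,  0.00000000e+00,  0.00000000e+00,
         1.00000000e+00]])}
{'time_s': 0.1, 'joint_positions': array([-1.38540362e+00,  2.77096201e-01, -2.77452348e-02,  1.26796477e+00,
        3.69880085e-06,  1.46739112e+00]), 'dq': array([-5.46921813e-04, -1.19556736e-05,  2.49869187e-03, -1.82903950e-03,
       -1.20255209e-04,  1.98079910e-04]), 'effort': array([-1.39953798e-05, -4.46707928e+01,  2.96128428e+01,  8.42614303e-03,
       -1.17755153e-04, -6.47357794e-06]), 'eef_pos': array([ 177.86026518, -598.43679732,  230.24640127]), 'eef_rot': array([-3.13959389e+00, -2.11141190e-04,  2.88797699e-01]), 'wrist_force': array([-0.29974325,  0.50277142, -0.35110213]), 'wrist_torque': array([-0.00503914,  0.03705547, -0.04083459]), 'finger_force': 0.0, 'gripper_width': 85.48588514516226}
```

View pics/scene0.png

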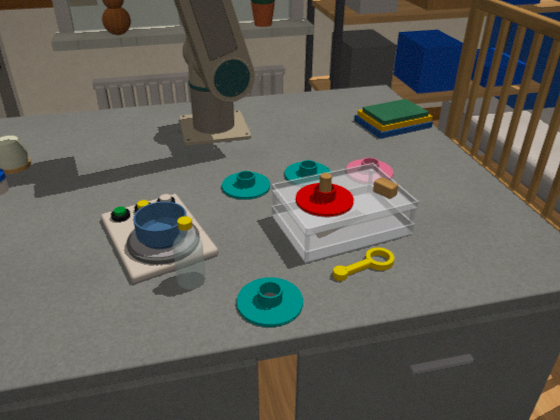

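View pics/top0.png

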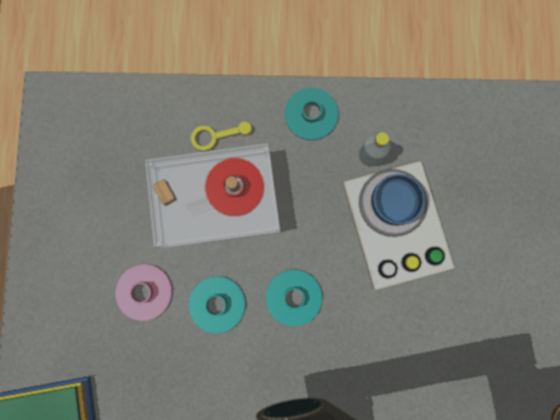

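The scene view shows the warmer with green, yellow and white keys at about (120,214), (143,206) and (166,200). The red lid with its beech knob is in the tray at (325,190). The top view shows keys white (388,268), yellow (411,262), green (435,256), and the dish at (398,198).

Lid candidates in the top view are red (235,186), pink (144,292), and turquoise (217,304), (294,297) and (312,112). The red one fits: it is in the tray and a wooden knob stands through it.

```bash
cat > h.py <<'E'
import numpy as np,cv2
from scipy.spatial.transform import Rotation as R
from bench import arm
def cam(n,s=None):
    c=arm.calibration(n)
    if n=="wrist":
        s=s or arm.sense(); T=np.eye(4);T[:3,:3]=R.from_euler('xyz',s['eef_rot']).as_matrix();T[:3,3]=s['eef_pos']
        T=T@c['T_tool_cam']; return c,T[:3,3],T[:3,:3]
    return c,np.array(c['origin']),R.from_euler('xyz',c['orientation']).as_matrix()
def f(c): return 210/np.tan(np.radians(c['vfov']/2))
def ray(n,uv,s=None):
    c,o,M=cam(n,s); d=M@np.array([(uv[0]-c['cx'])/f(c),-(uv[1]-c['cy'])/f(c),-1]); return o,d/np.linalg.norm(d)
def onz(n,uv,z,s=None):
    o,d=ray(n,uv,s); return o+d*(z-o[2])/d[2]
def proj(n,p,s=None):
    c,o,M=cam(n,s); q=M.T@(np.array(p)-o); return np.array([c['cx']-f(c)*q[0]/q[2], c['cy']+f(c)*q[1]/q[2]])
def tri(r1,r2):
    (a,u),(b,v)=r1,r2; t=np.linalg.lstsq(np.c_[u,-v],b-a,rcond=None)[0]; p,q=a+t[0]*u,b+t[1]*v
    return (p+q)/2,np.linalg.norm(p-q)
def blobs(img,lo,hi,box=None,amin=20):
    h=cv2.inRange(cv2.cvtColor(img,cv2.COLOR_BGR2HSV),lo,hi)
    if box: m=np.zeros_like(h);x0,y0,x1,y1=box;m[y0:y1,x0:x1]=255;h&=m
    n,l,st,ce=cv2.connectedComponentsWithStats(h)
    return [(st[i],ce[i].round(1),l==i) for i in range(1,n) if st[i][4]>=amin]
E
python3 - <<'E'
from h import *
t=cv2.imread("pics/top0.png");s=cv2.imread("pics/scene0.png")
C={'yellow':((20,120,80),(35,255,255)),'green':((45,100,40),(80,255,255)),'blue':((95,80,40),(125,255,255)),'red':((0,200,80),(6,255,255)),'wood':((8,60,80),(19,220,255)),'white':((0,0,150),(180,60,255))}
bt={'yellow':(395,245,425,275),'green':(420,240,455,270),'blue':(355,160,440,240),'red':(190,140,280,230),'wood':(215,165,255,205),'white':(379,258,398,278)}
bs={'yellow':(130,195,152,212),'green':(105,200,135,225),'blue':(125,195,195,250),'red':(280,170,370,225),'wood':(310,165,340,195),'white':(158,192,172,206)}
for k in C:
    for n,im,b in(("top",t,bt),("scene",s,bs)):
        for st,ce,m in blobs(im,*C[k],b[k],12): print(k,n,st,ce, onz(n,ce,{'blue':90,'red':95,'wood':151}.get(k,42)).round(1))
c1=cv2.resize(t[130:300,190:460],None,fx=2.9,fy=2.9,interpolation=cv2.INTER_CUBIC); cv2.imwrite("pics/c1.png",c1[:600,:800])
c2=cv2.resize(s[150:290,90:370],None,fx=2.85,fy=2.85,interpolation=cv2.INTER_CUBIC); cv2.imwrite("pics/c2.png",c2)
E
```

```text
yellow top [405 256  15  13 151] [412.  262.1] [ 460.1 -226.4   42. ]
yellow scene [137 200  12   9  71] [141.8 203.3] [ 463.4 -227.2   42. ]
green top [429 249  14  14 159] [435.6 255.5] [ 475.8 -278.7   42. ]
green scene [114 207  13  10 101] [119.6 211.1] [ 485.2 -277.4   42. ]
blue top [ 372  175   53   50 2044] [398.3 199.3] [ 592.6 -186.2   90. ]
blue scene [ 134  201   52   48 1829] [158.  223.7] [ 625.4 -190.8   90. ]
red scene [ 296  183   57   33 1368] [324.1 200.1] [625.2 165.2  95. ]
wood top [225 176  14  15 156] [231.5 182.7] [610.5 166.5 151. ]
wood scene [319 173  13  19 210] [325.2 182.3] [642.5 158.8 151. ]
white top [379 258  19   7  46] [389.7 259.3] [ 465.1 -177.3   42. ]
white top [383 264  11  11  95] [388.2 268.6] [ 444.6 -173.9   42. ]
white scene [159 194  13   6  62] [165.  196.3] [ 444.8 -172.5   42. ]
```

View pics/c1.png

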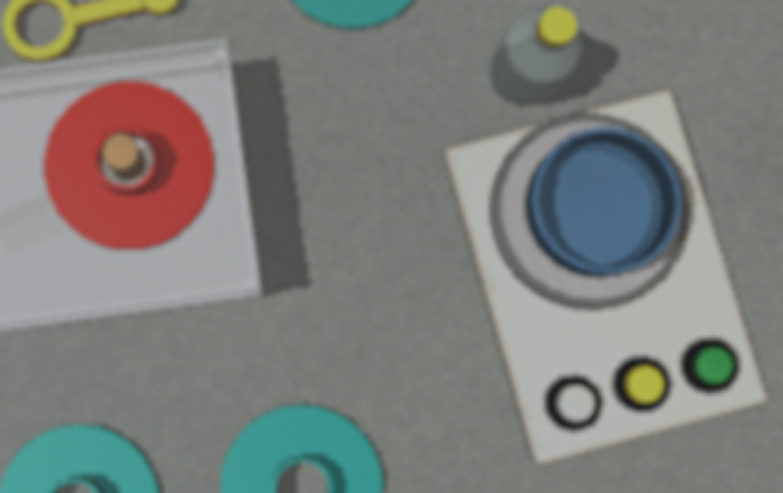

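View pics/c2.png

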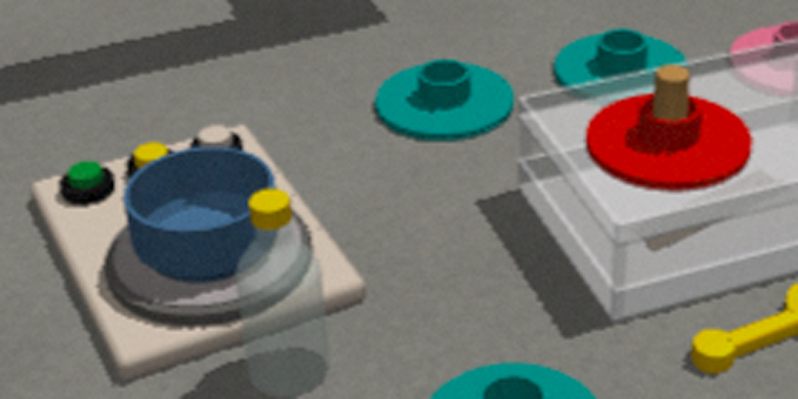

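Both crops agree. The keys, white to yellow to green, run towards -y at 55 mm spacing, and row to dish is 140 mm as specified. The red lid with the beech knob is confirmed in the tray. I'll move over the white key with the gripper shut.

Request:
servo_tool --increments '[0.94,-0.83,0,0,0,0,0,0.94,-0.83,0,0,0,0,0,0.94,-0.83,0,0,0,0,0]'

```text
time_s: 0.48
eef_pos: [232.1, -511.3, 230.8]
eef_rot: [-3.139, -0.0, 0.292]
wrist_force: [-0.3, 0.3, -0.9]
gripper_width: 32.3
finger_force: 0.0
```

Request:
servo_tool --increments '[0.94,-0.83,0,0,0,0,0,0.94,-0.83,0,0,0,0,0,0.94,-0.83,0,0,0,0,0]'

```text
time_s: 0.85
eef_pos: [284.9, -427.5, 231.0]
eef_rot: [-3.141, 0.0, 0.291]
wrist_force: [-0.3, -0.4, -1.1]
gripper_width: 0.1
finger_force: 0.0
```

Request:
servo_tool --increments '[0.94,-0.83,0,0,0,0,0,0.94,-0.83,0,0,0,0,0,0.94,-0.83,0,0,0,0,0]'

```text
time_s: 1.23
eef_pos: [338.0, -343.6, 231.2]
eef_rot: [3.141, 0.0, 0.291]
wrist_force: [0.1, -0.1, 0.8]
gripper_width: -0.1
finger_force: 0.0
```

Request:
servo_tool --increments '[0.94,-0.83,0,0,0,0,0,0.94,-0.83,0,0,0,0,0,0.94,-0.83,0,0,0,0,0]'

```text
time_s: 1.6
eef_pos: [391.4, -259.2, 231.3]
eef_rot: [3.141, 0.0, 0.291]
wrist_force: [0.2, -0.4, 0.9]
gripper_width: -0.2
finger_force: 0.0
```

Request:
servo_tool --increments '[0.94,-0.83,0,0,0,0,0,0.94,-0.83,0,0,0,0,0,0.94,-0.83,0,0,0,0,0]'

```text
time_s: 1.98
eef_pos: [444.8, -174.5, 231.3]
eef_rot: [3.141, 0.0, 0.29]
wrist_force: [0.1, -0.4, 0.0]
gripper_width: 0.3
finger_force: 0.0
```

Request:
servo_tool --increments '[0,0,1,0,0,0,0,0,0,1,0,0,0,0,0,0,1,0,0,0,0,0,0,1,0,0,0,0]'

```text
time_s: 2.48
eef_pos: [444.5, -175.7, 152.4]
eef_rot: [3.14, -0.001, 0.287]
wrist_force: [0.6, 0.4, 0.8]
gripper_width: 0.0
finger_force: 0.0
```

Run:
```python
from h import *
s=arm.sense(); im=arm.capture("wrist"); cv2.imwrite("pics/w1.png",im); print(s['time_s'],s['eef_pos'],s['eef_rot'],s['wrist_force'])
for p in([444.6,-173.9,42],[460,-226.4,42],[476,-279,42],[593,-186,90]): print(proj("wrist",p,s).round())
for k,lo,hi in(('y',(20,120,80),(35,255,255)),('g',(45,100,40),(80,255,255)),('w',(0,0,150),(180,40,255)),('b',(95,80,40),(125,255,255))):
    for st,ce,m in blobs(im,lo,hi,None,300): print(k,st,ce,onz("wrist",ce,90 if k=='b' else 42,s).round(1))
```

```text
2.475 [ 444.52590294 -175.6602988   152.39906463] [ 3.13973931e+00 -1.13446423e-03  2.86966238e-01] [0.563727   0.42766025 0.78295026]
[279. 197.]
[354. 197.]
[429. 196.]
[388. -47.]
y [ 334  174   39   39 1142] [353.  193.4] [ 462.4 -225.1   42. ]
g [ 407  174   41   39 1212] [426.6 193.3] [ 477.6 -276.6   42. ]
w [   49     0   487   321 64512] [280.8 161. ] [ 470.5 -167.8   42. ]
w [ 257    0  172   96 4373] [322.   59.1] [ 542.7 -174.5   42. ]
w [ 39  28  34  41 392] [57.5 48.8] [500.3  -9.   42. ]
w [ 22  96  37  33 322] [ 37.8 110.9] [457.1   0.   42. ]
w [529  96  31  39 329] [547.9 120.4] [ 549.3 -335.5   42. ]
w [261 178  37  35 977] [279.1 195. ] [ 446.  -173.7   42. ]
w [519 301  34  45 371] [536.  322.6] [ 400.1 -408.3   42. ]
b [  283     0   203    72 10608] [379.6  29.2] [ 560.4 -194.4   90. ]
```

View pics/w1.png

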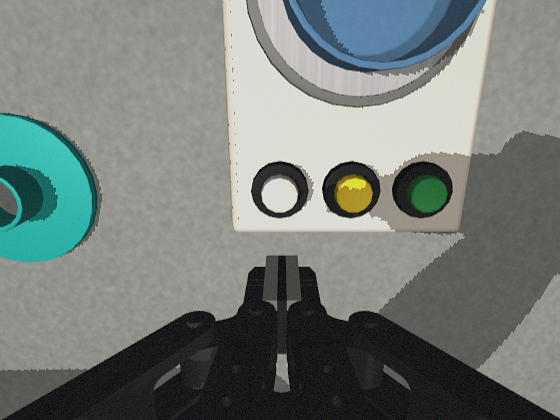

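The wrist view shows white (279,195), yellow (353,193) and green (427,193), all within 2 mm of the earlier estimates. I'll press white.

Request:
servo_tool --increments '[0.02,-0.01,1,0,0,0,0,0.02,-0.01,1,0,0,0,0,0.02,-0.01,1,0,0,0,0,0.02,-0.01,1,0,0,0,0]'

```text
time_s: 3.02
eef_pos: [446.9, -173.7, 73.1]
eef_rot: [3.139, -0.003, 0.289]
wrist_force: [-0.6, -0.0, 0.3]
gripper_width: -0.3
finger_force: 0.0
```

Request:
servo_tool --increments '[0,0,0.3,0,0,0,0,0,0,0.43,0,0,0,0,0,0,0.44,0,0,0,0,0,0,0.44,0,0,0,0,0,0,0.44,0,0,0,0]'

```text
time_s: 3.65
eef_pos: [446.1, -173.2, 37.1]
eef_rot: [3.14, -0.001, 0.289]
wrist_force: [0.3, -0.8, 4.9]
gripper_width: -0.1
finger_force: 2.1
```

Request:
servo_tool --increments '[0,0,0.02,0,0,0,0,0,0,0.02,0,0,0,0,0,0,0.02,0,0,0,0]'

```text
time_s: 4.03
eef_pos: [446.2, -173.2, 35.9]
eef_rot: [3.14, -0.001, 0.289]
wrist_force: [-1.9, -0.6, 10.9]
gripper_width: -0.4
finger_force: 5.7
```

Request:
servo_tool --increments '[0,0,-0.46,0,0,0,0,0,0,-0.46,0,0,0,0,0,0,-0.46,0,0,0,0]'

```text
time_s: 4.4
eef_pos: [444.5, -172.1, 70.6]
eef_rot: [-3.141, 0.001, 0.289]
wrist_force: [0.7, -0.6, -0.5]
gripper_width: -0.0
finger_force: 0.0
```

Request:
servo_tool --increments '[0,0.675,0,0,0,0,0,0,0.675,0,0,0,0,0,0,0.675,0,0,0,0,0,0,0.675,0,0,0,0,0]'

```text
time_s: 4.9
eef_pos: [459.3, -223.0, 70.3]
eef_rot: [-3.139, 0.002, 0.289]
wrist_force: [0.2, 0.9, 1.0]
gripper_width: 0.1
finger_force: 0.0
```

Request:
servo_tool --increments '[0,0,0.3,0,0,0,0,0,0,0.43,0,0,0,0,0,0,0.46,0,0,0,0,0,0,0.46,0,0,0,0,0,0,0.46,0,0,0,0]'

```text
time_s: 5.52
eef_pos: [459.6, -223.1, 35.9]
eef_rot: [-3.14, 0.001, 0.29]
wrist_force: [-5.1, 2.6, 14.1]
gripper_width: -0.0
finger_force: 6.8
```

Request:
servo_tool --increments '[0,0,-0.46,0,0,0,0,0,0,-0.46,0,0,0,0,0,0,-0.46,0,0,0,0]'

```text
time_s: 5.9
eef_pos: [460.2, -223.9, 71.1]
eef_rot: [-3.141, 0.0, 0.289]
wrist_force: [-0.3, 0.6, 0.1]
gripper_width: 0.3
finger_force: 0.0
```

Request:
servo_tool --increments '[0.03,0.69,0,0,0,0,0,0.03,0.69,0,0,0,0,0,0.03,0.69,0,0,0,0,0,0.03,0.69,0,0,0,0,0]'

```text
time_s: 6.4
eef_pos: [477.4, -275.1, 70.4]
eef_rot: [-3.139, 0.002, 0.289]
wrist_force: [-0.7, 0.1, -0.0]
gripper_width: -0.1
finger_force: 0.0
```

Request:
servo_tool --increments '[0,0,0.3,0,0,0,0,0,0,0.43,0,0,0,0,0,0,0.46,0,0,0,0,0,0,0.46,0,0,0,0,0,0,0.46,0,0,0,0]'

```text
time_s: 7.02
eef_pos: [477.7, -275.2, 35.9]
eef_rot: [-3.14, 0.001, 0.289]
wrist_force: [-3.3, 3.2, 12.2]
gripper_width: 0.1
finger_force: 6.1
```

Request:
servo_tool --increments '[0,0,-1,0,0,0,0,0,0,-1,0,0,0,0,0,0,-1,0,0,0,0]'

```text
time_s: 7.4
eef_pos: [479.6, -277.1, 116.1]
eef_rot: [3.139, -0.002, 0.289]
wrist_force: [0.2, -0.6, -1.1]
gripper_width: -0.4
finger_force: 0.0
```

Request:
servo_tool --increments '[0,0,-1,0,0,0,0,0,0,-1,0,0,0,0,0,0,-1,0,0,0,0]'

```text
time_s: 7.78
eef_pos: [478.8, -276.7, 194.4]
eef_rot: [3.141, -0.0, 0.289]
wrist_force: [0.5, 0.6, -0.2]
gripper_width: 0.0
finger_force: 0.0
```

Request:
servo_tool --increments '[0,0,-0.9,0,0,0,0,0,0,-0.9,0,0,0,0,0,0,-0.9,0,0,0,0]'

```text
time_s: 8.15
eef_pos: [478.3, -276.3, 265.0]
eef_rot: [-3.14, 0.001, 0.289]
wrist_force: [0.1, 0.3, -0.6]
gripper_width: 0.1
finger_force: 0.0
```

Run:
```python
from h import *
s=arm.sense(); print(s['time_s'],s['eef_pos'],s['eef_rot'])
t=cv2.imread("pics/top0.png")
for lo,hi,z in(((0,120,60),(7,255,255),95),((0,120,60),(7,255,255),91)):
    for st,ce,m in blobs(t,lo,hi,(190,140,280,230),200):
        (c,r)=cv2.minEnclosingCircle(np.argwhere(m)[:,::-1].astype(np.float32)); print(st,c,r,onz("top",c,z),onz("top",(c[0]+r,c[1]),z)-onz("top",c,z))
b=cv2.imread("pics/scene0.png")
for st,ce,m in blobs(b,(8,60,80),(19,220,255),(310,165,340,195),50): print(st,onz("scene",(st[0]+st[2]/2,st[1]+4),151))
for k,lo,hi in(('dish',(95,60,40),(125,255,255)),):
    for st,ce,m in blobs(t,lo,hi,(355,160,440,240),200):
        e=cv2.minEnclosingCircle(np.argwhere(m)[:,::-1].astype(np.float32));print(e,onz("top",e[0],90))
```

```text
8.15 [ 478.26304288 -276.32915304  265.04053173] [-3.14025190e+00  1.00161172e-03  2.88787451e-01]
[ 206  158   57   57 2265] (234.0628204345703, 186.48492431640625) 28.686906814575195 [612.06181304 167.17975913  95.        ] [  1.32879884 -61.69064219   0.        ]
[ 206  158   57   57 2265] (234.0628204345703, 186.48492431640625) 28.686906814575195 [612.72435229 167.6226917   91.        ] [  1.33388819 -61.92691998   0.        ]
[319 173  13  19 210] [621.79620874 166.22830879 151.        ]
((398.0797424316406, 199.3558349609375), 26.527727127075195) [ 592.49392842 -185.70062997   90.        ]
```

All three keys are pressed. Next I'll move above the lid at about (612,167).

Request:
servo_tool --increments '[0.64,-0.96,0,0,0,0,1,0.64,-0.96,0,0,0,0,1,0.64,-0.96,0,0,0,0,1]'

```text
time_s: 8.52
eef_pos: [504.6, -185.9, 263.3]
eef_rot: [-3.138, 0.004, 0.292]
wrist_force: [-0.0, -0.7, 0.1]
gripper_width: 54.4
finger_force: 0.0
```

Run:
```python
from h import *
s=arm.sense(); im=arm.capture("wrist"); cv2.imwrite("pics/w2.png",im); print(s['eef_pos'],proj("wrist",[592.6,-186,90],s),proj("wrist",[602.6,-186,90],s))
for st,ce,m in blobs(im,(95,60,40),(125,255,255),None,2000):
    print(st,cv2.minEnclosingCircle(np.argwhere(m)[:,::-1].astype(np.float32)))
t=cv2.imread("pics/top0.png");b=cv2.imread("pics/scene0.png")
for n,i,bx in(("top",t,(365,125,400,150)),("scene",b,(172,212,200,235))):
    for st,ce,m in blobs(i,(20,120,80),(35,255,255),bx): print(st,ce,onz(n,ce,150))
```

```text
[ 504.58447388 -185.94598938  263.29362093] [312.99577806  76.18437341] [316.84775012  63.73289863]
[  250     0   133   140 14686] ((316.5, 69.5), 70.7001724243164)
[376 133  12  13 125] [381.6 138.9] [ 708.57975779 -139.06195666  150.        ]
[177 216  15  15 185] [184.3 222.8] [ 720.75792589 -139.54778877  150.        ]
```

View pics/w2.png

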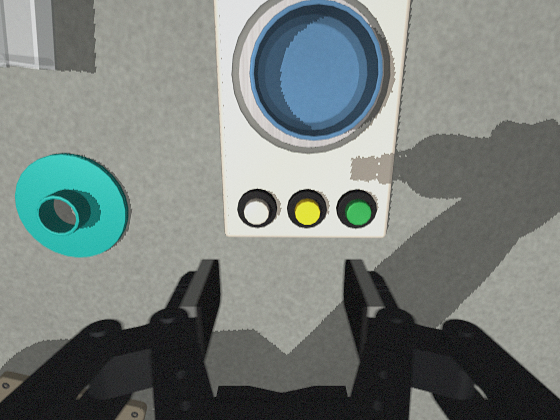

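The wrist view shows the dish rim circle centred at about (316,70), partly at the picture's edge. I'll move forward so it is fully in view and measure once the arm is still.

Request:
servo_tool --increments '[0.64,0,0,0,0,0,1,0.64,0,0,0,0,0,1,0.64,0,0,0,0,0,1,0.64,0,0,0,0,0,1,0.64,0,0,0,0,0,1]'

```text
time_s: 9.2
eef_pos: [554.1, -174.2, 266.5]
eef_rot: [-3.142, 0.0, 0.288]
wrist_force: [0.7, -0.8, 0.4]
gripper_width: 85.4
finger_force: 0.0
```

Run:
```python
from h import *
s=arm.sense(); im=arm.capture("wrist"); cv2.imwrite("pics/w3.png",im); print(s['eef_pos'],s['eef_rot'])
for st,ce,m in blobs(im,(95,60,20),(125,255,255),None,2000):
    h=cv2.convexHull(np.argwhere(m)[:,::-1].astype(np.float32))
    e=cv2.minEnclosingCircle(h); el=cv2.fitEllipse(h); print(st,e,el,onz("wrist",e[0],90,s),onz("wrist",el[0],90,s),onz("wrist",(st[0]+st[2],e[0][1]),90,s)-onz("wrist",(st[0],e[0][1]),90,s))
```

```text
[ 554.13596773 -174.22765036  266.54137982] [-3.14154976e+00  1.85273426e-04  2.87771023e-01]
[  247    70   125   126 12299] ((309.6439514160156, 132.55491638183594), 63.428428649902344) ((308.9212951660156, 132.13401794433594), (123.44378662109375, 126.66930389404297), 34.720909118652344) [ 598.08943094 -186.95530439   90.        ] [ 598.25682718 -186.23933721   90.        ] [  30.90930054 -104.59935344    0.        ]
```

Request:
servo_tool --increments '[0.29,-0.84,0,0,0,0,1,0.29,-0.84,0,0,0,0,1]'

```text
time_s: 9.5
eef_pos: [557.4, -100.4, 266.8]
eef_rot: [-3.141, -0.0, 0.291]
wrist_force: [0.1, -1.3, -0.7]
gripper_width: 85.6
finger_force: 0.0
```

Request:
servo_tool --increments '[0.29,-0.84,0,0,0,0,1,0.29,-0.84,0,0,0,0,1]'

```text
time_s: 9.75
eef_pos: [560.8, -29.5, 266.8]
eef_rot: [-3.141, -0.0, 0.292]
wrist_force: [0.4, 0.7, -0.5]
gripper_width: 85.5
finger_force: 0.0
```

Request:
servo_tool --increments '[0.29,-0.84,0,0,0,0,1,0.29,-0.84,0,0,0,0,1]'

```text
time_s: 10.0
eef_pos: [564.1, 41.1, 266.7]
eef_rot: [3.142, -0.0, 0.292]
wrist_force: [-0.5, -0.4, 0.5]
gripper_width: 85.6
finger_force: 0.0
```

Request:
servo_tool --increments '[0.29,-0.84,0,0,0,0,1,0.29,-0.84,0,0,0,0,1]'

```text
time_s: 10.25
eef_pos: [567.4, 111.7, 266.6]
eef_rot: [3.141, -0.0, 0.292]
wrist_force: [0.0, 0.0, -0.2]
gripper_width: 85.4
finger_force: 0.0
```

Request:
servo_tool --increments '[0.29,-0.84,0,0,0,0,1,0.29,-0.84,0,0,0,0,1,0.29,-0.84,0,0,0,0,1,0.29,-0.84,0,0,0,0,1]'

```text
time_s: 10.75
eef_pos: [570.5, 179.6, 266.5]
eef_rot: [3.141, 0.0, 0.287]
wrist_force: [0.4, -0.4, -0.7]
gripper_width: 85.3
finger_force: 0.0
```

Run:
```python
from h import *
s=arm.sense(); im=arm.capture("wrist"); cv2.imwrite("pics/w4.png",im); print(s['eef_pos'],s['eef_rot'])
for st,ce,m in blobs(im,(0,100,20),(7,255,255),None,2000):
    h=cv2.convexHull(np.argwhere(m)[:,::-1].astype(np.float32))
    e=cv2.minEnclosingCircle(h); el=cv2.fitEllipse(h); print(st,e,el,onz("wrist",e[0],95,s),onz("wrist",el[0],95,s),onz("wrist",(st[0]+st[2],e[0][1]),95,s)-onz("wrist",(st[0],e[0][1]),95,s))
for st,ce,m in blobs(im,(8,60,60),(22,200,255),None,200): print('wood',st,ce,onz("wrist",ce,151,s))
```

```text
[570.50050774 179.64166646 266.48300739] [3.14085458e+00 4.02299587e-04 2.87066146e-01]
[  236    55   147   149 15358] ((309.2872314453125, 129.3024444580078), 75.07083892822266) ((308.68798828125, 128.8586883544922), (146.31639099121094, 149.90391540527344), 34.175846099853516) [617.4948398  168.43765969  95.        ] [617.70701808 169.04441579  95.        ] [  35.58057364 -120.76031303    0.        ]
wood [ 102   66   61   67 2713] [132.6  98.5] [608.30160653 296.94903626 151.        ]
wood [ 294  119   38   43 1214] [312.4 140.4] [615.88806444 169.96208131 151.        ]
```

View pics/w4.png

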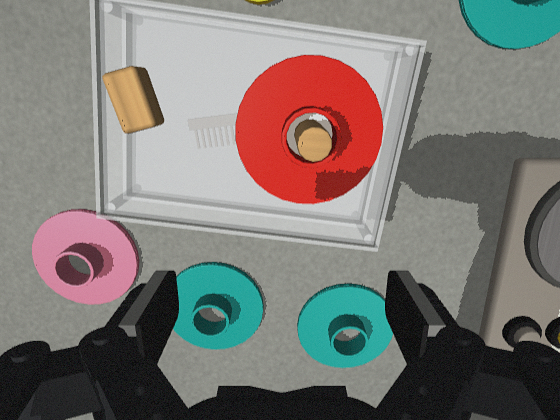

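The wrist view shows the red lid with its plate centre at (309,129) and the knob top disc at about (314,144). The beech block is at (133,98). I'll position above the knob.

Request:
servo_tool --increments '[0.48,0.3,0,0,0,0,1,0.48,0.3,0.5,0,0,0,1,0.48,0.3,0.88,0,0,0,1,0.48,0.3,0.88,0,0,0,1,0.48,0.3,0.88,0,0,0,1]'

```text
time_s: 11.42
eef_pos: [614.7, 168.7, 197.4]
eef_rot: [3.141, -0.002, 0.288]
wrist_force: [-0.1, -0.4, 1.3]
gripper_width: 85.3
finger_force: 0.0
```

Run:
```python
from h import *
s=arm.sense(); im=arm.capture("wrist"); cv2.imwrite("pics/w5.png",im); print(s['eef_pos'],s['eef_rot'],proj("wrist",[614.5,168,151],s))
for st,ce,m in blobs(im,(8,60,60),(22,200,255),None,200): print('wood',st,ce,onz("wrist",ce,151,s))
for st,ce,m in blobs(im,(0,100,20),(7,255,255),None,2000): print(st,ce)
```

```text
[614.72010295 168.69121721 197.44230005] [ 3.14122591e+00 -1.57946869e-03  2.87921661e-01] [282.42698074 232.15923571]
wood [  27  122   83   81 4368] [ 68.3 161.6] [621.10770739 288.20052452 151.        ]
wood [ 260  186   45   67 2339] [282.3 219.8] [621.62717449 170.18771853 151.        ]
[  193   111   179   170 20742] [281.9 192.5]
```

View pics/w5.png

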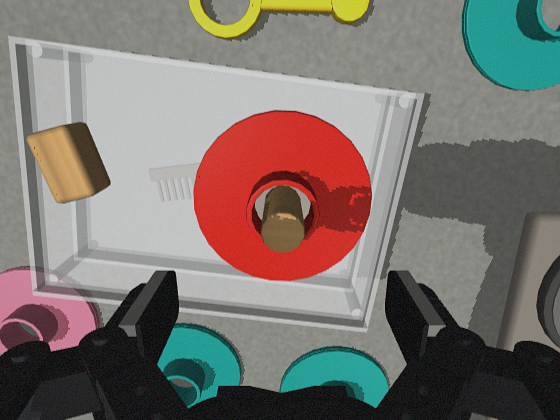

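The knob top disc is at (282,232), matching the predicted (282,232). I'll descend and grip the knob.

Request:
servo_tool --increments '[0,0,0.5,0,0,0,1,0,0,0.85,0,0,0,1,0,0,0.89,0,0,0,1,0,0,0.89,0,0,0,1]'

```text
time_s: 11.98
eef_pos: [615.3, 169.5, 126.8]
eef_rot: [3.141, -0.003, 0.289]
wrist_force: [0.5, -0.2, 0.6]
gripper_width: 85.1
finger_force: 0.0
```

Request:
servo_tool --increments '[0,0,0,0,0,0,0,0,0,0,0,0,0,0,0,0,0,0,0,0,0,0,0,0,0,0,0,0,0,0,0,0,0,0,0]' --squeeze 50

```text
time_s: 12.6
eef_pos: [614.5, 169.0, 125.5]
eef_rot: [3.141, -0.001, 0.289]
wrist_force: [-0.2, -1.8, 4.1]
gripper_width: 24.3
finger_force: 48.9
```

Request:
servo_tool --increments '[0,0,0,0,0,0,0,0,0,-0.03,0,0,0,0,0,0,-0.06,0,0,0,0,0,0,-0.12,0,0,0,0,0,0,-0.12,0,0,0,0]'

```text
time_s: 13.22
eef_pos: [614.2, 169.4, 134.8]
eef_rot: [-3.142, -0.001, 0.289]
wrist_force: [0.7, 0.8, -3.2]
gripper_width: 24.3
finger_force: 49.2
```

Both lids are held; the lifted weight is about 3.3 N, about 330 g. Next I'll lift and carry.

Request:
servo_tool --increments '[0,0,-0.25,0,0,0,0,0,0,-0.5,0,0,0,0,0,0,-0.75,0,0,0,0,0,0,-1,0,0,0,0]'

```text
time_s: 13.72
eef_pos: [613.8, 169.3, 215.0]
eef_rot: [-3.141, 0.0, 0.289]
wrist_force: [0.1, -0.8, -2.2]
gripper_width: 24.7
finger_force: 49.4
```

Request:
servo_tool --increments '[-0.1,0.28,0,0,0,0,0,-0.2,0.56,0,0,0,0,0,-0.3,0.84,0,0,0,0,0]'

```text
time_s: 14.1
eef_pos: [609.2, 96.3, 213.4]
eef_rot: [3.141, 0.002, 0.288]
wrist_force: [-0.3, 0.1, -2.9]
gripper_width: 24.3
finger_force: 49.5
```

Request:
servo_tool --increments '[-0.1,0.28,0,0,0,0,0,-0.2,0.56,0,0,0,0,0,-0.3,0.84,0,0,0,0,0]'

```text
time_s: 14.48
eef_pos: [605.2, 25.0, 213.3]
eef_rot: [-3.141, 0.002, 0.288]
wrist_force: [0.4, 0.2, -3.1]
gripper_width: 24.6
finger_force: 49.5
```

Request:
servo_tool --increments '[-0.1,0.28,0,0,0,0,0,-0.2,0.56,0,0,0,0,0,-0.3,0.84,0,0,0,0,0]'

```text
time_s: 14.85
eef_pos: [601.2, -46.2, 213.4]
eef_rot: [-3.141, 0.002, 0.288]
wrist_force: [0.6, 0.7, -3.1]
gripper_width: 24.6
finger_force: 49.5
```

Request:
servo_tool --increments '[-0.1,0.28,0,0,0,0,0,-0.2,0.56,0,0,0,0,0,-0.3,0.84,0,0,0,0,0]'

```text
time_s: 15.22
eef_pos: [597.2, -117.3, 213.3]
eef_rot: [-3.141, 0.002, 0.288]
wrist_force: [-0.2, -0.6, -3.0]
gripper_width: 24.4
finger_force: 49.5
```

Request:
servo_tool --increments '[-0.1,0.28,0,0,0,0,0,-0.2,0.56,0,0,0,0,0,-0.29,0.83,0,0,0,0,0,-0.29,0.83,0,0,0,0,0,-0.29,0.83,0,0,0,0,0]'

```text
time_s: 15.85
eef_pos: [595.0, -186.0, 214.3]
eef_rot: [-3.141, 0.0, 0.289]
wrist_force: [0.2, 0.6, -2.4]
gripper_width: 24.6
finger_force: 49.6
```

Request:
servo_tool --increments '[0,0,0.25,0,0,0,0,0,0,0.5,0,0,0,0,0,0,0.63,0,0,0,0,0,0,0.63,0,0,0,0,0,0,0.63,0,0,0,0]'

```text
time_s: 16.48
eef_pos: [595.9, -186.0, 165.0]
eef_rot: [3.141, -0.001, 0.289]
wrist_force: [0.5, 0.2, -2.3]
gripper_width: 24.2
finger_force: 49.6
```

Run:
```python
from h import *
s=arm.sense(); print(s['eef_pos'],s['eef_rot'],s['wrist_force'],s['finger_force'])
z=95+s['eef_pos'][2]-125.5
for n in("wrist","top"):
  im=arm.capture(n); cv2.imwrite(f"pics/{n}6.png",im)
  for st,ce,m in blobs(im,(0,100,20),(7,255,255),None,800):
    h=cv2.convexHull(np.argwhere(m)[:,::-1].astype(np.float32)); e=cv2.minEnclosingCircle(h); el=cv2.fitEllipse(h)
    print(n,z,st,e,el,onz(n,e[0],z,s),onz(n,el[0],z,s))
```

```text
[ 595.86350127 -185.99257081  164.99937232] [ 3.14072464e+00 -1.14103928e-03  2.89184095e-01] [ 0.53455486  0.18526195 -2.29209978] 49.60701048374176
wrist 134.49937232009472 [  157   121   243   196 29742] ((278.0, 233.0), 121.20240783691406) ((278.0516357421875, 232.87620544433594), (225.0607147216797, 242.30101013183594), 90.09625244140625) [ 600.94883744 -182.67626592  134.49937232] [ 601.02287424 -182.68233368  134.49937232]
wrist 134.49937232009472 [249 316  66  29 978] ((281.3778381347656, 331.5594177246094), 33.460044860839844) ((281.08489990234375, 328.618408203125), (35.945701599121094, 76.4111099243164), 89.91024017333984) [ 543.24896055 -201.63375197  134.49937232] [ 545.1077596  -200.90831899  134.49937232]
top 134.49937232009472 [ 372  166   55   61 1784] ((401.8309326171875, 196.661865234375), 31.248674392700195) ((399.7803955078125, 196.44032287597656), (54.5434455871582, 61.89300537109375), 164.26376342773438) [ 591.75566021 -183.37648818  134.49937232] [ 592.1251121  -179.16897799  134.49937232]
```

View pics/wrist6.png

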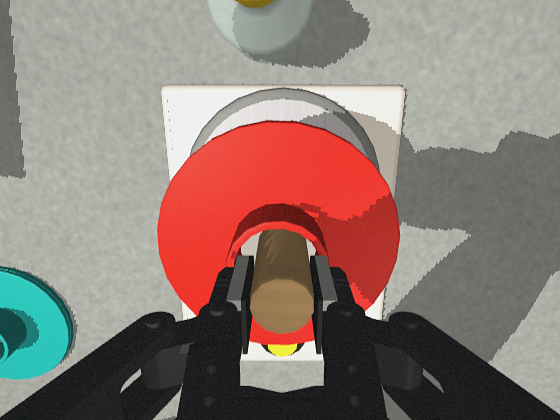

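The wrist view shows the plate ellipse centred at about (278,233) and the knob between the pads with its top at about (280,305). The dish is hidden beneath. I'll check the knob's position against its prediction.

Run:
```python
from h import *
s=arm.sense(); im=cv2.imread("pics/wrist6.png"); p=s['eef_pos'];z=p[2]
c,o,M=cam("wrist",s)
for st,ce,m in blobs(im,(8,60,30),(25,220,255),(235,215,325,340),200): print(st,ce)
T=R.from_euler('xyz',s['eef_rot']).as_matrix()
for dx in(0,3):
  a=np.linspace(0,6.28,60)
  for zz in(z+25.5,z-4.5):
    q=np.array([proj("wrist",p+T@[dx+13*np.cos(t),13*np.sin(t),0]+[0,0,zz-z],s) for t in a]); print(dx,zz,q.min(0).round(),q.max(0).round())
  q=np.array([proj("wrist",p+T@[dx+20*np.cos(t),20*np.sin(t),0]-[0,0,4.5],s) for t in a]); print('collar',q.min(0).round(),q.max(0).round())
g=im[215:345,235:325]; cv2.imwrite("pics/c6.png",cv2.resize(g,None,fx=4.5,fy=4.5,interpolation=cv2.INTER_CUBIC))
```

```text
[ 249  229   65  105 5539] [281.6 282.2]
0 190.73313650023638 [247. 275.] [316. 335.]
0 160.73313650023638 [253. 241.] [310. 292.]
collar [237. 226.] [325. 305.]
3 190.73313650023638 [247. 268.] [316. 328.]
3 160.73313650023638 [253. 235.] [310. 287.]
collar [237. 220.] [326. 300.]
```

View pics/c6.png

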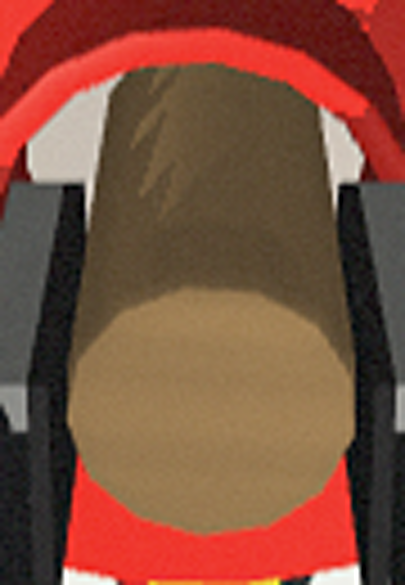

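The knob top disc (278.8–333.9) matches the prediction at TCP (275–335), so the inner lid is centred on the tool. The plate offset came from ellipse perspective: with that corrected, the dish centre is about (595.3,-187), which puts me within 1.5 mm. I'll lower slowly.

Request:
servo_tool --increments '[0,0,0.1,0,0,0,0,0,0,0.2,0,0,0,0,0,0,0.29,0,0,0,0,0,0,0.29,0,0,0,0]'

```text
time_s: 17.08
eef_pos: [594.3, -185.6, 139.6]
eef_rot: [-3.14, 0.002, 0.289]
wrist_force: [0.3, -0.2, -2.7]
gripper_width: 24.1
finger_force: 49.6
```

Request:
servo_tool --increments '[0,0,0.03,0,0,0,0,0,0,0.06,0,0,0,0,0,0,0.09,0,0,0,0,0,0,0.11,0,0,0,0,0,0,0.11,0,0,0,0]'

```text
time_s: 17.7
eef_pos: [595.1, -185.9, 131.9]
eef_rot: [-3.141, 0.0, 0.289]
wrist_force: [0.1, -0.7, -2.0]
gripper_width: 24.2
finger_force: 49.6
```

Request:
servo_tool --increments '[0,0,0.012,0,0,0,0,0,0,0.024,0,0,0,0,0,0,0.036,0,0,0,0,0,0,0.036,0,0,0,0]'

```text
time_s: 18.2
eef_pos: [595.2, -186.1, 129.6]
eef_rot: [3.141, -0.0, 0.289]
wrist_force: [-0.2, 0.2, -0.2]
gripper_width: 24.7
finger_force: 49.8
```

Request:
servo_tool --increments '[0,0,0.01,0,0,0,0,0,0,0.01,0,0,0,0]'

```text
time_s: 18.45
eef_pos: [595.3, -186.1, 129.5]
eef_rot: [3.141, -0.0, 0.289]
wrist_force: [-3.6, -0.9, 6.3]
gripper_width: 24.7
finger_force: 50.5
```

Request:
servo_tool --increments '[0,0,0,0,0,0,0.4,0,0,0,0,0,0,0.7,0,0,0,0,0,0,1,0,0,0,0,0,0,1,0,0,0,0,0,0,1]'

```text
time_s: 19.08
eef_pos: [595.2, -186.0, 128.4]
eef_rot: [-3.142, 0.0, 0.289]
wrist_force: [-0.0, 0.2, -0.2]
gripper_width: 85.6
finger_force: 0.0
```

Run:
```python
from h import *
s=arm.sense(); im=arm.capture("wrist"); cv2.imwrite("pics/w7.png",im);p=s['eef_pos']; print(p,s['eef_rot'],s['wrist_force'],s['gripper_width'])
T=R.from_euler('xyz',s['eef_rot']).as_matrix();a=np.linspace(0,6.28,60)
for nm,r,z in(('plate',64,99),('knobtop',13,155)):
    q=np.array([proj("wrist",[p[0],p[1],z]+T@[r*np.cos(t),r*np.sin(t),0],s) for t in a]); print(nm,q.min(0).round(),q.max(0).round())
    if r==64: cv2.polylines(im,[q.round().astype(int)],True,(0,255,0))
for lo,hi in(((0,100,20),(7,255,255)),((8,60,30),(25,220,255))):
  for st,ce,m in blobs(im,lo,hi,None,400): print(st,ce)
cv2.imwrite("pics/w7a.png",im)
```

```text
[ 595.22611313 -185.99109881  128.35108023] [-3.14155882e+00  1.07416612e-05  2.88789635e-01] [-0.03697329  0.23806861 -0.24825077] 85.56346638937458
plate [157. 118.] [405. 346.]
knobtop [246. 277.] [316. 337.]
[  157   121   244   225 36142] [278.7 224.5]
[ 249  230   67  106 5663] [282.1 283.8]
```

View pics/w7a.png

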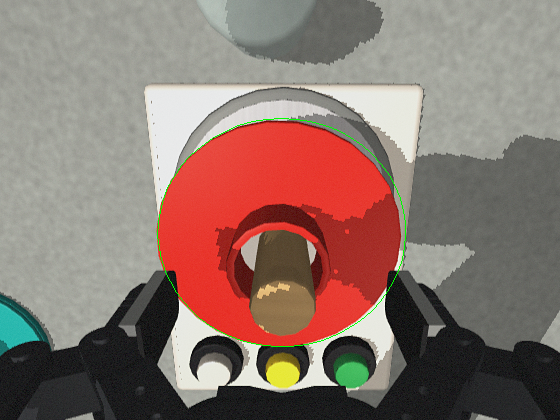

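The lids are seated: contact came at TCP 129.5 as predicted, the plate outline fits to 3 px, and the knob top is at (282,307). Next I'll lower onto the collar, grip it and lift the red lid.

Request:
servo_tool --increments '[0,-0.01,0,0,0,0,1,0,-0.01,0.12,0,0,0,1,0,-0.01,0.24,0,0,0,1,0,-0.01,0.35,0,0,0,1,0,-0.01,0.35,0,0,0,1]'

```text
time_s: 19.75
eef_pos: [593.9, -184.8, 98.9]
eef_rot: [-3.14, 0.002, 0.289]
wrist_force: [-0.6, 0.1, -0.3]
gripper_width: 85.4
finger_force: 0.0
```

Request:
servo_tool --increments '[0,0,0,0,0,0,0.65,0,0,0,0,0,0,0.4,0,0,0,0,0,0,0.4,0,0,0,0,0,0,0.4,0,0,0,0,0,0,0.4]' --squeeze 30

```text
time_s: 20.38
eef_pos: [595.6, -185.5, 101.2]
eef_rot: [3.141, -0.001, 0.289]
wrist_force: [0.7, 0.2, 4.8]
gripper_width: 46.4
finger_force: 31.3
```

Request:
servo_tool --increments '[0,0,-0.05,0,0,0,0.2,0,0,-0.1,0,0,0,0.2,0,0,-0.2,0,0,0,0.2,0,0,-0.2,0,0,0,0.2]'

```text
time_s: 20.88
eef_pos: [595.6, -185.5, 117.4]
eef_rot: [3.141, -0.001, 0.289]
wrist_force: [0.2, 0.5, -1.5]
gripper_width: 46.7
finger_force: 31.0
```

Run:
```python
from h import *
s=arm.sense(); im=arm.capture("wrist"); p=s['eef_pos']; print(p,s['wrist_force'],s['finger_force'])
print(proj("wrist",[595.4,-185.5,155],s))
for lo,hi in(((0,100,20),(7,255,255)),((8,60,30),(25,220,255))):
  for st,ce,m in blobs(im,lo,hi,None,400): print(st,ce)
T=R.from_euler('xyz',s['eef_rot']).as_matrix();a=np.linspace(0,6.28,60)
for z in(155,171):
    q=np.array([proj("wrist",[595.4,-185.5,z]+T@[13*np.cos(t),13*np.sin(t),0],s) for t in a]); print(z,q.min(0).round(),q.max(0).round())
```

```text
[ 595.62750411 -185.4707227   117.35950847] [ 0.19977038  0.54731816 -1.52595627] 31.0347237624228
[281.43567303 327.06772857]
[  140   128   284   256 41697] [281.2 236.7]
[ 247  259   73   99 5814] [283.3 307.9]
155 [244. 294.] [319. 358.]
171 [238. 325.] [325. 395.]
```

The force is 1.5 N, so only the outer lid is lifted, and the knob has stayed down (its outline matches z = 155). I'll finish the lift straight up.

Request:
servo_tool --increments '[0,0,-0.2,0,0,0,0.2,0,0,-0.4,0,0,0,0.2,0,0,-0.6,0,0,0,0.2,0,0,-0.8,0,0,0,0.2,0,0,-1,0,0,0,0.2]'

```text
time_s: 21.55
eef_pos: [595.1, -185.3, 197.9]
eef_rot: [3.141, -0.001, 0.289]
wrist_force: [-0.3, 0.1, -0.7]
gripper_width: 46.9
finger_force: 31.1
```

Request:
servo_tool --increments '[0,0,-0.12,0,0,0,0.2,0,0,-0.25,0,0,0,0.2,0,0,-0.25,0,0,0,0.2,0,0,-0.25,0,0,0,0.2,0,0,-0.25,0,0,0,0.2]'

```text
time_s: 22.18
eef_pos: [594.5, -185.0, 215.6]
eef_rot: [-3.141, 0.001, 0.289]
wrist_force: [0.4, -0.3, -1.6]
gripper_width: 46.6
finger_force: 31.1
```

Run:
```python
from h import *
s=arm.sense(); p=s['eef_pos']; print(p,s['eef_rot'],s['wrist_force'],s['finger_force'],abs(s['dq']).max())
im=arm.capture("scene"); cv2.imwrite("pics/s9.png",im)
for nm,lo,hi,bx in(('red',(0,150,60),(7,255,255),(80,80,260,280)),('wood',(8,60,60),(19,220,255),(120,130,200,230)),('blue',(95,80,40),(125,255,255),(120,150,200,260))):
  for st,ce,m in blobs(im,lo,hi,bx,15): print(nm,st,ce)
d=[595.4,-185.7]
print('pred knob top',proj("scene",d+[155]),'flange',proj("scene",d+[95]),'plate',proj("scene",d+[p[2]-101.2+97]))
```

```text
[ 594.47669528 -185.01185198  215.59458171] [-3.14058247e+00  1.19579233e-03  2.88798382e-01] [ 0.42592968 -0.28322383 -1.64057895] 31.129420213401318 0.0020636332036649127
red [ 120  146   66   38 1656] [153.1 165.9]
wood [183 130  17  15 121] [191.6 136.3]
wood [150 186  16  30 356] [157.4 200.4]
blue [135 226  45  23 663] [157.3 237.3]
pred knob top [155.90340803 188.88232411] flange [159.55664074 213.30479343] plate [152.24994912 164.45834265]
```

The scene camera puts the knob top at (157,189) against a predicted (156,189), so the inner lid is still seated. The red lid is in the air at (153,166), matching its prediction too. Handing in.

```bash
python3 -c "
from bench import arm
print(arm.close_job())"
```

```text
the job is handed in; nothing more can be done
None
```

I handed the job in with all steps done: keys pressed white, yellow, green; inner lid seated on the dish; red lid held level about 120 mm above the rim. The hand-in returned no verdict, and I viewed 11 pictures, one over the limit of 10.

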